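# Change the rack on a bench shaker

### The arm

A 6-joint arm with a two-finger parallel gripper is mounted at the origin on the work surface. World frame = base frame: x ahead of the robot, y to its left, z up, the work surface at z = 0. Lengths are in mm, angles in rad, forces in N, time in s.
With the tool pointing down it reaches from about 350 to 975 mm from the base axis. Payload 4.9 kg.
Tool frame: the origin (TCP) lies on the centre line of the jaws, within the pads' length; the fingertips stand 17 mm ahead of it and the grasp point (between the pads) lies 2 mm behind it; z points along the fingers, y is the line along which they close (so a half turn about z gives the same grasp; the last joint's range is limited). The gripper opens to 85 mm and grips with 20 to 120 N. Pads are 22 mm wide; open, the fingers measure 114 mm over their backs; the gripper's body (76 mm by 85 mm) begins 54 mm behind the grasp point. The pads swing forward as they close: fully open they stand 13 mm farther back than shut.
Start: joints at [-0.119, 0.053, 1.613, -0, 1.476, -0.119], TCP at [624.981, 0.003, 248.304] pointing down, gripper open.
Joint ranges: [-3.01, 3.01], [-1.01, 2.22], [0.06, 2.58], [-1.02, 4.17], [0.09, 2.62], [-3.14, 3.14]. Speed limits (rad/s): [2.57, 2.57, 3.14, 3.14, 3.14, 3.14].

### API

Orientations are given as a unit quaternion [x, y, z, w].
In Python, from cell import state, get_image, calibration, order gives the robot as it stands. The module is installed in compiled form; this text tells all that it offers.
- The arm moves only by the shell command python3 -m crank 'ROWS'. ROWS is JSON, one flat list of numbers, 7 for each row, row after row: the gripper command: -1 is fully open, 1 is shut, values between are in proportion, then the shift along the tool's x, y, z in mm, then the turn, a rotation vector about the tool's x, y, z in units of 6 degrees (1.0 is 6 degrees). In form: [jaw, x, y, z, rx, ry, rz, jaw, x, y, z, rx, ry, rz, ...]. A call has exactly 10 rows; each row shifts and turns the commanded pose from where the row before left it, along the tool's axes as they then stand; what a row does not reach is not made up. A row lasts 1/12 s, in which the tool goes at most 41.7 mm and 7.16 degrees, less where a joint would pass 70% of its speed; a pose out of reach is approached as far as the arm can. A call with a gripper value outside its range is refused whole. The fingers move at their own pace and stop on an object; the grip force is fixed at half the most. Time passes only in rows, so rows that do not move let the fingers close, or fill a call up. It gives the time, the measured TCP pose, the force, the opening and the grip force at its end, in the units of the state.
- state(): the state, without advancing time (a new reading comes with each control period).
- get_image(name): name is "scene" or "side" or "wrist"; returns the picture (400x640x3 uint8, red, green, blue); there is no depth.
- calibration(name): a dict with "fov_y" (degrees; the focal length in pixels is half the picture's height over the tangent of half this angle, whatever the lens; pixels are square), "cx", "cy" (the principal point, pixels), "pose" (4x4, takes a point from camera to world coordinates); the wrist camera has in their place "hand_eye" (4x4, takes a point from camera to tool coordinates, whose origin is the TCP and whose axes are the flange's). Camera axes: x right, y up, looking along -z (the intrinsics and any distortion apply to the point x, -y, -z); pixel columns grow to the right and rows downward; lengths in mm; the calibration is good to about 2 mm. A picture is of the moment at which its call begins: read the wrist's pose just before it. calibration takes no time and is no camera call.
- order.finish_job(): hands the job in; it is judged then, once.
The state is a dict: "t": time; "joint_pos": joint angles; "qd": joint speeds; "joint_efforts": joint torques, N m; "tool_pos": TCP position; "orientation": TCP orientation; "contact_force": force on the tool from outside, world axes, zero at the start; "wrist_torque": the same for the moment, N m; "opening": finger opening in mm; "grip_force": force on a finger pad.
Only numpy, scipy, OpenCV 4.12 (cv2) and the standard library are available. Lean on these libraries where they do the work, as an engineer would, in place of code of your own. Each camera call takes 0.05 s, during which the arm holds its last target. There are 200 camera calls.

### The job

The shaker on the bench still has the empty tube rack on its deck: lift that off and stand it upright in the shallow steel tray. Then stand the rack with the tall tubes, kept upright, in the middle of the deck with its long side along the clamp bar, let go of it, and push the clamp bar up behind it so that it squarely holds the sensing pin pressed in against the fence. Only with the pin held in, throw the start lever right over; leave the rack of short tubes and the bottles and glassware where they stand.

Things in the scene. Friction and masses are not known exactly. Their poses are not given: they have to be found in the camera images.
- shaker: bench shaker, fixed: blue box 270 (x) by 260 (y) mm with an aluminium deck 250 by 180 mm, its top 70 mm above the bench. Origin: bench level below the deck's centre; x points to the fence at the deck's far end (face at x = 100 mm, 160 wide, 40 mm above the deck), z up. Two bumpers on the fence, at y = +-45, have faces at x = 92 mm: a rack is home with its long side against both
- pin (a joint): sensing pin (plunger 12 mm thick) in the middle of the fence, 18 mm above the deck, pointing along the shaker's -x. Metres pressed in: 0 free (tip 20 mm proud of the fence), 0.012 with a rack home against the bumpers, stop at 0.015. Its spring pushes back with 0.7 N at first, 3.3 N when home, which can push an unclamped rack away
- pin_tip (a point): tip of the sensing pin; when free at shaker x = +80 mm, y = 0, z = 88 mm
- clamp (a joint): the clamp's slide along the shaker's +x, metres: 0 fully open, with the bar's front face at shaker x = -60 mm (face = -60 mm + joint); 0.092 with a 60 mm deep rack home; stop at 0.11. Starts between 0 and 0.03. Sliding takes about 6 N, up to 15 N with a rack and the pin in front; it stays where it is left
- clamp_grip (a point): where to take or push the clamp: on its upright black fin (34 mm along x, 14 mm thick along y, top 100 mm above the deck), 85 mm above the deck, 45 mm behind the bar's front face, y = 0. Axes as the shaker's. The steel bar in front of it is 130 mm wide (y), from 15 to 45 mm above the deck
- start (a joint): start lever on the shaker's -y side, hinged about the shaker's y axis, rad: 0 leaning to the shaker's -x (off), 1.0 leaning to its +x (fully thrown, at its stop); starts between 0 and 0.1. Takes about 1 N at the ball; stays where it is left
- start_tip (a point): centre of the 26 mm black ball on the end of the start lever, 80 mm from its pivot, which is at shaker x = -70, y = -120, z = 72 mm. The ball is at shaker z = 142 mm at both ends of the swing, 152 mm midway. The lever's grey base block, 70 (x) by 50 (y) mm, ends 75 mm above the bench
- full_c (a point): centre (half-way up) of the loose rack with tall tubes, 0.3 to 0.6 kg: 60 (x) by 130 (y) by 133 mm high; 8 tubes whose grey caps reach 94 mm above its foot, well above its white tier (62 mm). A carrying bar 14 mm thick (x), 16 mm high, 130 mm long (y) runs over its middle, bar centre 58.5 mm above this point. Alike both ways round; z up
- empty_c (a point): centre (half-way up) of the empty rack, 0.2 to 0.4 kg: same frame, size and carrying bar as the rack with tall tubes, without tubes. It starts standing on the shaker's deck, its long side roughly along the clamp bar, between the clamp bar and the pin
- short_c (a point): centre (half-way up) of a third, like rack with 8 short tubes whose caps reach only 72 mm above its foot, just over the upper tier. Not to be moved
- tray: shallow open steel tray, fixed to the bench, 120 (x) by 190 (y) by 14 mm high outside, walls 4 mm, inner floor 4 mm above the bench. Origin: bench level below its centre; x across its short side
- wash_c (a point): middle of a white wash bottle 68 mm thick and 200 mm tall, not to be moved
- jar_c (a point): middle of a brown jar 60 mm thick and 75 mm tall, not to be moved
- beaker_c (a point): middle of a glass beaker 72 mm thick and 95 mm tall, not to be moved

How it is judged:
By the outcome, as a careful person would: the job done as asked, in the order asked, and still so for the second after the job is handed in, with the robot touching nothing.
It also fails if it takes over 72 s, if anything falls off the work surface, if the arm or the gripper's body presses on something with over 40 N, if the wrist force passes 120 N, or if a joint passes its speed limit or range.

## Working session

There is one attempt and no reset: what is moved stays moved. The work goes in short steps, Python scripts to look and compute and a shell command to move; the robot and the scene stay as the last step left them, time stands still between calls to the robot, and variables do not carry over. Pictures are saved under pics/ and viewed, at most 14 in all, crops included, and the job is handed in when it is done.

```bash
mkdir -p pics; python3 - <<'E'
from cell import *
import cv2,json
for n in ("scene","side","wrist"):
    s=state(); im=get_image(n); cv2.imwrite(f"pics/{n}0.png",im[:,:,::-1])
    c=calibration(n); print(n,{k:(v if not hasattr(v,'tolist') else v.tolist()) for k,v in c.items()})
print(s)
E
```

```text
scene {'fov_y': 50.95105872430629, 'cx': 318.57872170773885, 'cy': 197.0729278650097, 'pose': [[-0.7002183604835629, -0.5458145155141357, 0.46019643881257954, 1007.852417998667], [0.7139197213677625, -0.5385660900144799, 0.44750999779746975, 431.95228583705943], [0.003588744054320914, 0.6418980303292605, 0.7667816113963142, 820.5217662539503], [0.0, 0.0, 0.0, 1.0]]}
side {'fov_y': 42.88864253346847, 'cx': 324.56597167702546, 'cy': 207.65867930968767, 'pose': [[-0.8748483167673543, 0.3277249028736614, -0.35670269228837614, 87.67858363756733], [-0.4841021760916725, -0.6172163560638241, 0.6202330633806956, 833.911461867315], [-0.016896915476915186, 0.7152904010566226, 0.6986230288242882, 1063.784980929887], [0.0, 0.0, 0.0, 1.0]]}
wrist {'fov_y': 58.27231629099931, 'cx': 316.7153477869983, 'cy': 201.43771868871875, 'hand_eye': [[0.00013255224179398425, 0.962770792398402, 0.27031904064356044, 68.114886729193], [0.9999999194458058, -0.00023003169944798627, 0.00032892825539149087, -0.22653502061131814], [0.0003788644653978273, 0.27031897526805054, -0.9627707453343946, -125.91235790314337], [0.0, 0.0, 0.0, 1.0]]}
{'t': 0.1, 'joint_pos': array([-1.18991868e-01,  5.33363940e-02,  1.61415581e+00, -2.39428796e-06,
        1.47603849e+00, -1.18977725e-01]), 'qd': array([ 0.00156803, -0.00382123, -0.00277554,  0.00086603,  0.00015197,
        0.00029406]), 'joint_efforts': array([ 6.14647306e-04, -3.94903493e+01, -3.71363103e+01, -4.52310599e-05,
        3.99340541e-03, -4.17574097e-05]), 'tool_pos': array([6.24458572e+02, 6.95999569e-02, 2.47158228e+02]), 'orientation': array([ 7.07111369e-01,  7.07101530e-01, -5.99957026e-04, -7.60956260e-04]), 'contact_force': array([ 0.84239123,  0.15984833, -0.39665637]), 'wrist_torque': array([-0.01998632, -0.00213184,  0.02684485]), 'grip_force': 0.0, 'opening': 85.3900418988915}
```

View pics/scene0.png

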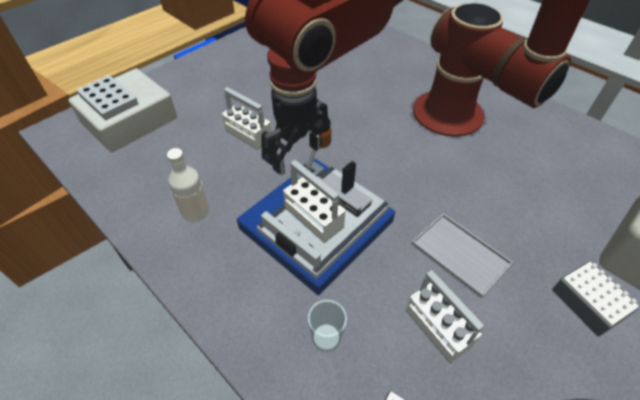

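View pics/side0.png

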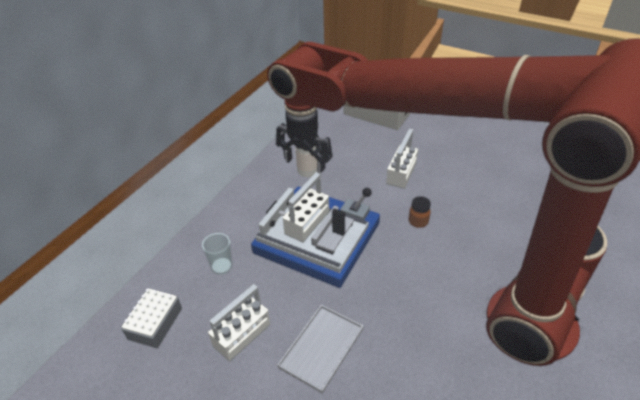

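The scene and side pictures show the shaker in the middle (empty rack on the deck, fin at about scene (348,178)). The rack near scene (443,315) has raised caps, so it is probably the tall one. The other rack is at scene (245,118), with the tray at about scene (462,254). I'll enlarge both views.

```bash
cat > h.py <<'E'
import numpy as np,cv2
from cell import *
def ray(n,u,v,T=None):
    c=calibration(n); f=200/np.tan(np.radians(c['fov_y'])/2)
    P=np.array(c['pose']) if T is None else T
    return P[:3,3],P[:3,:3]@np.array([(u-c['cx'])/f,-(v-c['cy'])/f,-1])
def atz(n,u,v,z,T=None):
    o,d=ray(n,u,v,T); return (o+d*(z-o[2])/d[2])[:2].round(1)
def proj(n,p,T=None):
    c=calibration(n); f=200/np.tan(np.radians(c['fov_y'])/2)
    P=np.array(c['pose']) if T is None else T
    q=P[:3,:3].T@(np.array(p)-P[:3,3]); return np.array([c['cx']-f*q[0]/q[2],c['cy']+f*q[1]/q[2]]).round(1)
def tri(n1,p1,n2,p2):
    A=[];b=[]
    for n,p in((n1,p1),(n2,p2)):
        o,d=ray(n,*p); d=d/np.linalg.norm(d); M=np.eye(3)-np.outer(d,d); A.append(M); b.append(M@o)
    return np.linalg.lstsq(np.vstack(A),np.hstack(b),rcond=None)[0].round(1)
def wristT(s):
    from scipy.spatial.transform import Rotation as R
    T=np.eye(4); T[:3,:3]=R.from_quat(s['orientation']).as_matrix(); T[:3,3]=s['tool_pos']
    return T@np.array(calibration('wrist')['hand_eye'])
E
python3 - <<'E'
import cv2
a=cv2.imread('pics/scene0.png')[150:365,235:520]; cv2.imwrite('pics/c1.png',cv2.resize(a,None,fx=2.75,fy=2.75,interpolation=cv2.INTER_CUBIC))
a=cv2.imread('pics/side0.png')[170:395,195:395]; cv2.imwrite('pics/c2.png',cv2.resize(a,None,fx=2.6,fy=2.6,interpolation=cv2.INTER_CUBIC))
E
```

```text
(no output)
```

View pics/c1.png

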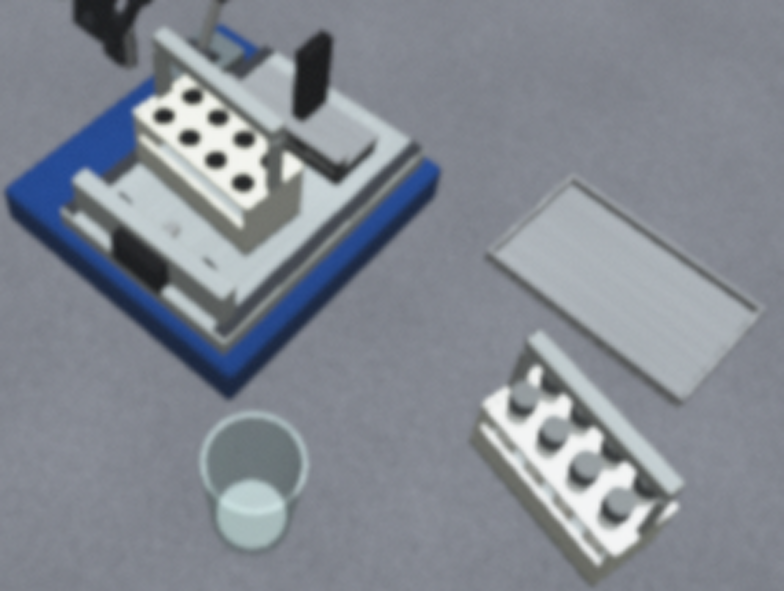

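View pics/c2.png

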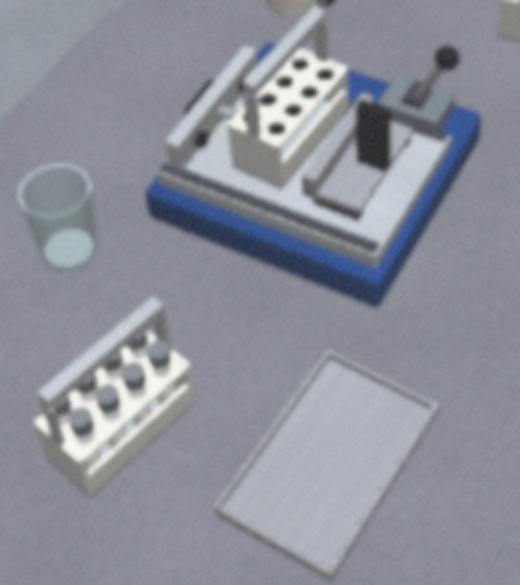

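```bash
python3 - <<'E'
from h import *
a=lambda p:(235+p[0]/2.75,150+p[1]/2.75)
b=lambda p:(195+p[0]/2.6,170+p[1]/2.6)
def both(name,p,q,z): print(name,'scene',atz('scene',*a(p),z),'side',atz('side',*b(q),z),'tri',tri('scene',a(p),'side',b(q)))
# which tray corners correspond
for i,p in enumerate([(574,177),(487,255),(682,403),(763,309)]): print('tray s',atz('scene',*a(p),14))
for p in [(331,352),(438,404),(328,576),(218,510)]: print('tray d',atz('side',*b(p),14))
both('full farend',(540,336),(157,303),133); both('full nearend',(676,488),(45,393),133)
both('empty far',(163,35),(320,10),203); both('empty near',(282,130),(250,83),203)
both('fin top',(318,36),(374,104),170)
print('ball',atz('side',*b((447,57)),143))
both('fence end R',(232,293),(172,142),110); both('fence end L',(82,175),(250,50),110)
both('deck -x+y corner',(420,147),(378,255),68)
both('box +x+y',(229,377),(150,195),45);both('box -x+y',(439,170),(378,290),45)
print(atz('scene',*a((8,190)),45), atz('side',*b((480,120)),45))
E
```

```text
tray s [349.7 215.6]
tray s [470.5 210.1]
tray s [475.9 396.6]
tray s [356.4 400.2]
tray d [461.6 206.4]
tray d [347.4 209.7]
tray d [355.6 401.5]
tray d [468.  394.9]
full farend scene [578.  307.6] side [577.6 304.8] tri [577.5 306.4 133.4]
full nearend scene [607.9 428.9] side [606.9 424.3] tri [607.1 426.8 133.5]
empty far scene [606.5 -28.6] side [602.9 -32.4] tri [604.  -32.5 200.5]
empty near scene [612.   97.8] side [609.3  90.5] tri [609.5  93.7 201.9]
fin top scene [500.   34.5] side [508.4  31. ] tri [505.1  38.1 177. ]
ball [487.1 -89.1]
fence end R scene [689.6 125.6] side [689.8 119.7] tri [689.  123.5 111.1]
fence end L scene [695.  -32.1] side [692.6 -33.5] tri [693.8 -34.4 108. ]
deck -x+y corner scene [457.7 119.9] side [456.8 120.1] tri [457.1 119.6  67.2]
box +x+y scene [714.1 146.8] side [708.4 144.5] tri [711.4 143.2  40.1]
box -x+y scene [449.4 137.7] side [445.5 141.5] tri [446.9 137.2  40.6]
[ 720.3 -106.7] [ 454.7 -113.2]
```

```bash
python3 - <<'E'
import cv2
a=cv2.imread('pics/wrist0.png'); cv2.imwrite('pics/w1.png',cv2.resize(a,None,fx=1.25,fy=1.25,interpolation=cv2.INTER_CUBIC))
E
```

```text
(no output)
```

View pics/w1.png

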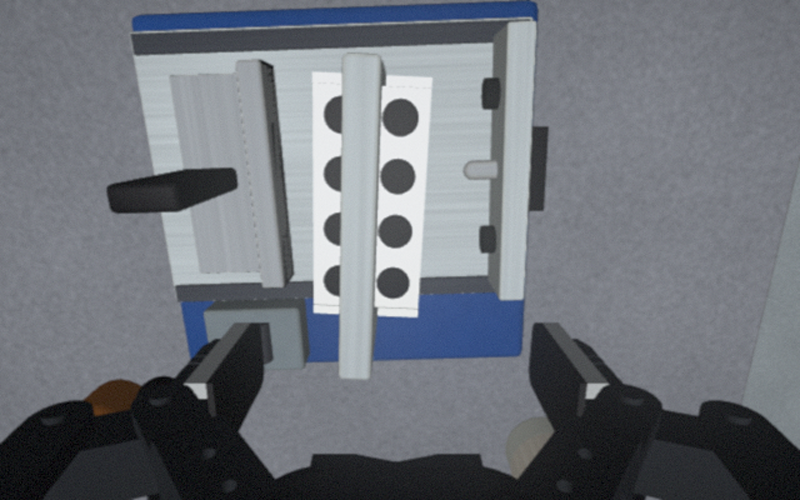

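The wrist view shows the deck square on: fence top edge at about x=505, pin tip at (467,169), empty rack's bar from (362,55) to (356,377), clamp bar top at x≈265 and fin top at (225,180).

```bash
python3 - <<'E'
from h import *
s=state();T=wristT(s)
for n,p,z in [('pin tip',(466,169),88),('fenceT',(511,22),110),('fenceB',(500,299),110),('fence out T',(535,22),110),('fence out B',(523,299),110),('bar T',(362,56),203),('bar B',(356,376),203),('tierTL',(313,72),132),('tierTR',(432,78),132),('tierBR',(418,317),132),('tierBL',(313,312),132),('clampT',(263,61),115),('clampB',(281,286),115),('fin front top',(236,180),170),('fin back top',(110,197),170),('deckTL',(136,50),70),('deckBL',(178,298),70),('bump1',(483,94),88),('bump2',(481,239),88)]:
    print(n,atz('wrist',p[0]/1.25,p[1]/1.25,z,T))
E
```

```text
pin tip [668.   42.1]
fenceT [685.3 121.5]
fenceB [689.4 -36.5]
fence out T [698.1 121.5]
fence out B [703.8 -36.5]
bar T [612.3  91.8]
bar B [607.1 -34.8]
tierTL [582.4  94.2]
tierTR [642.2  91.4]
tierBR [636.9 -39. ]
tierBL [575.9 -35.9]
clampT [553.  101.6]
clampB [553.8 -26.1]
fin front top [552.   44.7]
fin back top [493.8  37. ]
deckTL [461.7 113.8]
deckBL [466.2 -51.8]
bump1 [676.3  86.6]
bump2 [679.7  -3.2]
```

```bash
python3 -m crank '[-1,0,0,0,0,0,0.4, -1,7,-4,0,0,0,0, -1,7,-4,0,0,0,0, -1,7,-4,0,0,0,0, -1,6.6,-4.5,0,0,0,0, -1,0,0,14,0,0,0, -1,0,0,14,0,0,0, -1,0,0,14,0,0,0, -1,0,0,13,0,0,0, -1,0,0,0,0,0,0]'; python3 - <<'E'
from h import *
import numpy as np
print('jar',atz('side',420,200,75),'wash',atz('scene',176,156,200),'short',atz('scene',244,103,133),'beaker',atz('scene',327,318,95))
s=state();T=wristT(s);cv2.imwrite('pics/w2.png',get_image('wrist')[:,:,::-1])
print(proj('wrist',(612.3,91.8,203),T))
E
```

```text
t: 0.98
tool_pos: [607.1, 28.2, 187.7]
orientation: [0.722, 0.692, -0.003, -0.003]
contact_force: [-0.0, -0.9, -1.0]
opening: 85.5
grip_force: 0.0
jar [ 370.5 -196.7] wash [ 765.2 -221.6] short [ 502.8 -334.4] beaker [766.2 220. ]
[325.4 115.7]
```

View pics/w2.png

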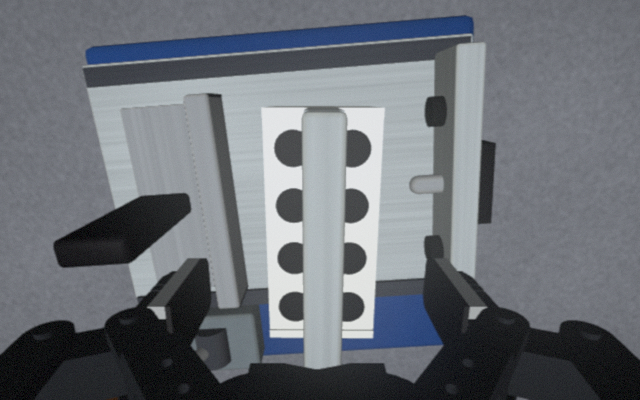

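The bar runs parallel to the jaws and midway between them, at about x=323. Closing.

```bash
python3 -m crank '[-1,0,0,-3,0,0,0, 1,0,0,0,0,0,0, 1,0,0,0,0,0,0, 1,0,0,0,0,0,0, 1,0,0,0,0,0,0, 1,0,0,0,0,0,0, 1,0,0,0,0,0,0, 1,0,0,0,0,0,0, 1,0,0,0,0,0,0, 1,0,0,0,0,0,0]'
```

```text
t: 1.87
tool_pos: [609.7, 28.3, 196.7]
orientation: [0.722, 0.692, 0.0, 0.0]
contact_force: [-1.9, 0.2, 2.0]
opening: 12.6
grip_force: 59.7
```

```bash
python3 -m crank '[1,0,0,-8,0,0,0, 1,0,0,-16,0,0,0, 1,0,0,-16,0,0,0, 1,0,0,-16,0,0,0, 1,0,0,-16,0,0,0, 1,0,0,-16,0,0,0, 1,0,0,-16,0,0,0, 1,0,0,-8,0,0,0, 1,0,0,0,0,0,0, 1,0,0,0,0,0,0]'; python3 -m crank '[1,10,-8,0,0,0,0, 1,20,-16,0,0,0,0, 1,27,-21,0,0,0,0, 1,30,-24,0,0,0,0, 1,30,-24,0,0,0,0, 1,30,-24,0,0,0,0, 1,30,-24,0,0,0,0, 1,30,-24,0,0,0,0, 1,30,-22,0,0,0,0, 1,20,-16,0,0,0,0]'; python3 -m crank '[1,11,-7,0,0,0,0, 1,0,0,0,0,0,0, 1,0,0,0,0,0,0, 1,0,0,10,0,0,0, 1,0,0,20,0,0,0, 1,0,0,25,0,0,0, 1,0,0,25,0,0,0, 1,0,0,25,0,0,0, 1,0,0,15,0,0,0, 1,0,0,0,0,0,0]'
python3 - <<'E'
from h import *
cv2.imwrite('pics/w3a.png',get_image('wrist')[:,:,::-1]);cv2.imwrite('pics/s3.png',get_image('scene')[:,:,::-1])
cv2.imwrite('pics/w3.png',cv2.hconcat([cv2.imread('pics/w3a.png')[:,:400],cv2.imread('pics/s3.png')[100:500,240:640]] if 0 else [cv2.imread('pics/w3a.png')[:,120:520],cv2.imread('pics/s3.png')[:,240:]]))
E
```

```text
t: 2.7
tool_pos: [609.6, 28.3, 307.9]
orientation: [0.722, 0.692, -0.0, -0.0]
contact_force: [0.1, -0.4, -3.6]
opening: 12.3
grip_force: 59.0
t: 3.53
tool_pos: [414.3, 295.7, 306.5]
orientation: [0.721, 0.693, -0.001, -0.001]
contact_force: [1.3, 0.1, -3.2]
opening: 12.8
grip_force: 59.0
t: 4.37
tool_pos: [408.7, 302.2, 182.2]
orientation: [0.722, 0.691, -0.005, -0.001]
contact_force: [-1.0, -0.3, -3.8]
opening: 12.7
grip_force: 59.0
```

View pics/w3.png

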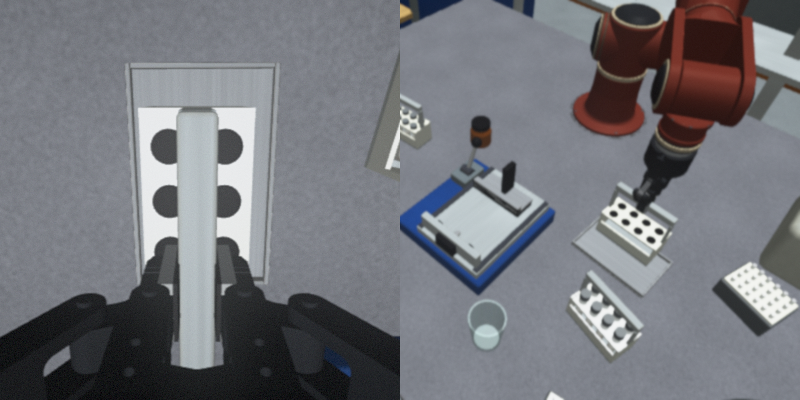

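The wrist view shows the rack square over the tray, with the tray centre about 5 mm further in +x. I'll shift that and lower it.

```bash
python3 -m crank '[1,2,4,0,0,0,0, 1,0,0,12,0,0,0, 1,0,0,15,0,0,0, 1,0,0,12,0,0,0, 1,0,0,8,0,0,0, 1,0,0,4,0,0,0, 1,0,0,3,0,0,0, 1,0,0,2,0,0,0, 1,0,0,0,0,0,0, 1,0,0,0,0,0,0]'
```

```text
t: 5.3
tool_pos: [415.5, 306.9, 132.9]
orientation: [0.722, 0.692, 0.0, 0.0]
contact_force: [-0.8, 0.3, -3.1]
opening: 12.9
grip_force: 59.0
```

```bash
python3 -m crank '[1,0,0,1,0,0,0, 1,0,0,1,0,0,0, 1,0,0,0,0,0,0, 1,0,0,0,0,0,0, 1,0,0,0,0,0,0, 1,0,0,0,0,0,0, 1,0,0,0,0,0,0, 1,0,0,0,0,0,0, 1,0,0,0,0,0,0, 1,0,0,0,0,0,0]'
```

```text
t: 6.13
tool_pos: [415.3, 306.8, 130.6]
orientation: [0.722, 0.692, 0.0, 0.0]
contact_force: [0.0, 1.1, -0.7]
opening: 12.9
grip_force: 59.3
```

```bash
python3 -m crank '[-1,0,0,0,0,0,0, -1,0,0,0,0,0,0, -1,0,0,0,0,0,0, -1,0,0,0,0,0,0, -1,0,0,-10,0,0,0, -1,0,0,-20,0,0,0, -1,0,0,-25,0,0,0, -1,0,0,-25,0,0,0, -1,0,0,-25,0,0,0, -1,0,0,-15,0,0,0]'; python3 -m crank '[-1,3.2,8.7,0,0,0,0, -1,8,20,0,0,0,0, -1,10,27,0,0,0,0, -1,11,28,0,0,0,0, -1,11,28,0,0,0,0, -1,11,28,0,0,0,0, -1,8,20,0,0,0,0, -1,5,15,0,0,0,1, -1,0,0,0,0,0,0.9, -1,0,0,0,0,0,0]'
python3 - <<'E'
from h import *
s=state();cv2.imwrite('pics/w4.png',get_image('wrist')[:,:,::-1]);np.save('w4T.npy',wristT(s));print(s['tool_pos'])
cv2.imwrite('pics/s4.png',get_image('scene')[:,:,::-1])
E
```

```text
t: 6.97
tool_pos: [416.1, 307.1, 254.7]
orientation: [0.722, 0.692, 0.002, 0.001]
contact_force: [1.1, 0.0, 0.3]
opening: 85.7
grip_force: 0.0
t: 7.8
tool_pos: [593.3, 366.3, 248.1]
orientation: [0.788, 0.616, -0.001, -0.0]
contact_force: [0.1, 0.8, -0.6]
opening: 85.4
grip_force: 0.0
[593.32783419 366.32711666 248.11504013]
```

View pics/w4.png

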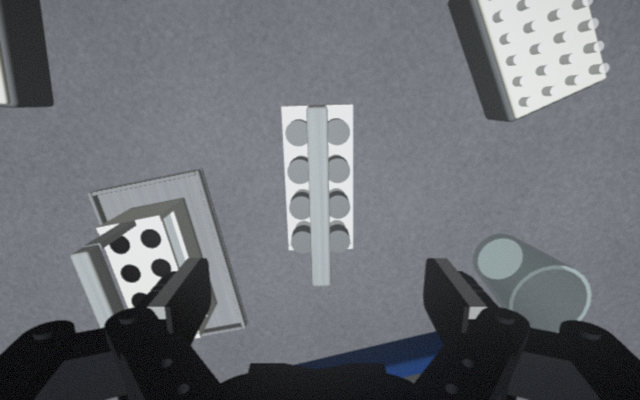

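The rack is under the gripper with its bar from (317,107) to (320,285), nearly parallel to the jaws.

```bash
python3 - <<'E'
from h import *
T=np.load('w4T.npy')
p=np.array([atz('wrist',317,107,133,T),atz('wrist',320,285,133,T)]);print(p,p.mean(0));d=p[0]-p[1];print('yaw',-np.arctan2(d[0],d[1]))
R=state()['orientation'];print(2*np.arctan2(R[1],R[0])-np.pi/2)
# empty rack in tray: tier corners z=66, tray corners z=14
for q in [(97,228),(166,211)]: print('tier',atz('wrist',*q,66,T))
for q in [(91,194),(201,170),(244,327)]: print('tray',atz('wrist',*q,14,T))
E
```

```text
[[608.4 428.4]
 [579.7 303.1]] [594.05 365.75]
yaw -0.22516619644330135
-0.2385427622812888
tier [387.6 371.9]
tier [454.5 372.1]
tray [359.1 398. ]
tray [478.2 394.6]
tray [466.6 207.6]
```

```bash
python3 -m crank '[-1,0,1,20,0,0,0, -1,0,0,30,0,0,0, -1,0,0,30,0,0,0, -1,0,0,25,0,0,0, -1,0,0,15,0,0,0, -1,0,0,4,0,0,0, 1,0,0,0,0,0,0, 1,0,0,0,0,0,0, 1,0,0,0,0,0,0, 1,0,0,0,0,0,0]'; python3 -m crank '[1,0,0,0,0,0,0, 1,0,0,0,0,0,0, 1,0,0,0,0,0,0, 1,0,0,-5,0,0,0, 1,0,0,-10,0,0,0, 1,0,0,-15,0,0,0, 1,0,0,-20,0,0,0, 1,0,0,-20,0,0,0, 1,0,0,-20,0,0,0, 1,0,0,-10,0,0,0]'
```

```text
t: 8.73
tool_pos: [594.7, 366.9, 129.0]
orientation: [0.787, 0.617, 0.002, 0.0]
contact_force: [-0.7, -0.3, 0.9]
opening: 38.9
grip_force: 0.0
t: 9.57
tool_pos: [594.3, 366.8, 230.4]
orientation: [0.787, 0.617, 0.002, 0.0]
contact_force: [1.5, 0.2, -4.8]
opening: 13.0
grip_force: 59.2
```

```bash
python3 -m crank '[1,0,0,-10,0,0,-0.5, 1,0,0,-10,0,0,-0.9, 1,0,0,-10,0,0,-0.75, 1,0,0,0,0,0,-0.4, 1,-10,0,0,0,0,0, 1,-20,2,0,0,0,0, 1,-30,3,0,0,0,0, 1,-33,3,0,0,0,0, 1,-33,3,0,0,0,0, 1,-33,3,0,0,0,0]';python3 -m crank '[1,-33,3,0,0,0,0, 1,-33,3,0,0,0,0, 1,-33,2.7,0,0,0,0, 1,-30,0,0,0,0,0, 1,-24,0,0,0,0,0, 1,-14.4,0,0,0,0,0, 1,0,0,10,0,0,0, 1,0,0,10,0,0,0, 1,0,0,10,0,0,0, 1,0,0,0,0,0,0]'
python3 - <<'E'
from h import *
s=state();cv2.imwrite('pics/w5.png',get_image('wrist')[:,:,::-1]);np.save('w5T.npy',wristT(s));print(s['tool_pos'])
E
```

```text
t: 10.4
tool_pos: [610.8, 205.5, 255.3]
orientation: [0.698, 0.716, -0.001, -0.0]
contact_force: [0.7, -0.4, -6.4]
opening: 12.9
grip_force: 59.1
t: 11.23
tool_pos: [622.5, 41.7, 221.9]
orientation: [0.697, 0.717, -0.002, -0.003]
contact_force: [-0.6, -0.7, -6.8]
opening: 13.0
grip_force: 59.0
[622.54642287  41.67888089 221.85154319]
```

View pics/w5.png

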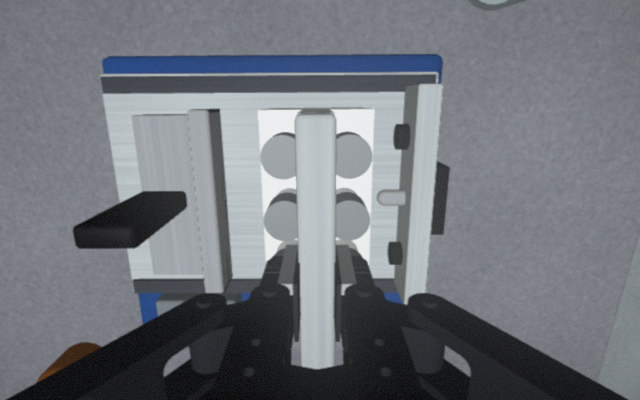

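The rack hangs square over the deck, with the pin tip at about (378,198) and the bumpers at (402,136) and (395,253).

```bash
python3 - <<'E'
from h import *
T=np.load('w5T.npy')
for n,p,z in [('pin',(378,198),88),('b1',(395,136),88),('b2',(389,253),88),('clT',(213,112),115),('clB',(221,292),115),('deckL',(104,93),70),('deckR',(405,93),70),('fenceT',(417,85),110),('fenceB',(409,293),110),('boxTL',(103,58),40),('boxTR',(441,56),40)]: print(n,atz('wrist',*p,z,T))
s=state();R=s['orientation'];print(2*np.arctan2(R[1],R[0])-np.pi/2,s['tool_pos'])
E
```

```text
pin [667.2  41. ]
b1 [676.   87.1]
b2 [679.1  -3.2]
clT [554.4 101.2]
clB [553.7 -25.8]
deckL [460.8 111.1]
deckR [684.4 117.2]
fenceT [682.5 121.1]
fenceB [691.6 -25.2]
boxTL [446.2 138.3]
boxTR [717.3 147. ]
0.02744113263266512 [623.04197039  41.71923583 223.10526776]
```

```bash
python3 -m crank '[1,-1,0,5,0,0,0, 1,0,0,8,0,0,0, 1,0,0,6,0,0,0, 1,0,0,4,0,0,0, 1,0,0,2,0,0,0, 1,0,0,1.5,0,0,0, 1,0,0,1.5,0,0,0, 1,0,0,0,0,0,0, 1,0,0,0,0,0,0, 1,0,0,0,0,0,0]'
```

```text
t: 12.12
tool_pos: [624.9, 39.5, 198.7]
orientation: [0.698, 0.716, 0.0, 0.0]
contact_force: [-0.4, -0.9, -5.6]
opening: 12.6
grip_force: 59.1
```

```bash
python3 -m crank '[1,0,0,1,0,0,0, 1,0,0,1,0,0,0, 1,0,0,0,0,0,0, 1,0,0,0,0,0,0, 1,0,0,0,0,0,0, 1,0,0,0,0,0,0, 1,0,0,0,0,0,0, 1,0,0,0,0,0,0, 1,0,0,0,0,0,0, 1,0,0,0,0,0,0]'
```

```text
t: 12.95
tool_pos: [625.4, 39.4, 197.7]
orientation: [0.698, 0.716, 0.001, 0.001]
contact_force: [-0.5, -0.7, 5.8]
opening: 12.8
grip_force: 60.5
```

```bash
python3 -m crank '[-1,0,0,-0.5,0,0,0, -1,0,0,0,0,0,0, -1,0,0,0,0,0,0, -1,0,0,0,0,0,0, -1,0,0,-10,0,0,0, -1,0,0,-20,0,0,0, -1,0,0,-25,0,0,0, -1,0,0,-25,0,0,0, -1,0,0,-15,0,0,0, -1,0,0,-5,0,0,0]'; python3 -m crank '[-1,0,-10,0,0,0,-0.5, -1,0,0,0,0,0,-1.1, -1,0,0,0,0,0,-1.1, -1,0,0,0,0,0,-1.1, -1,0,0,0,0,0,-1.1, -1,0,0,0,0,0,-1.1, -1,0,0,0,0,0,-1.1, -1,0,0,0,0,0,-1.1, -1,0,0,0,0,0,-1.1, -1,0,0,0,0,0,-1.1]';  python3 -m crank '[-1,0,0,0,0,0,-1.1, -1,0,0,0,0,0,-1.1, -1,0,0,0,0,0,-1.1, -1,0,0,0,0,0,-1.1, -1,20,1,0,0,0,-0.2, -1,30,0,0,0,0,0, -1,30,0,0,0,0,0, -1,20,0,0,0,0,0, -1,6.5,0,0,0,0,0, -1,0,0,0,0,0,0]'
python3 - <<'E'
from h import *
s=state();cv2.imwrite('pics/w6.png',get_image('wrist')[:,:,::-1]);np.save('w6T.npy',wristT(s));print(s['tool_pos'],s['orientation'],s['joint_pos'])
E
```

```text
t: 13.78
tool_pos: [626.1, 39.5, 301.5]
orientation: [0.698, 0.716, 0.002, 0.002]
contact_force: [-0.0, -0.4, 0.4]
opening: 84.9
grip_force: 0.0
t: 14.62
tool_pos: [614.3, 39.3, 295.3]
orientation: [0.223, 0.975, -0.0, -0.001]
contact_force: [0.5, 1.5, -0.7]
opening: 85.3
grip_force: 0.0
t: 15.45
tool_pos: [507.2, 38.0, 296.3]
orientation: [-0.013, 1.0, 0.0, -0.0]
contact_force: [0.1, -0.5, 0.0]
opening: 85.5
grip_force: 0.0
[507.22344307  38.01494853 296.25133189] [-1.30940559e-02  9.99914256e-01  4.50969277e-05 -1.53826368e-04] [-7.16259020e-02 -2.54111783e-01  1.81877179e+00  6.38384180e-05
  1.57724682e+00 -1.66861069e+00]
```

View pics/w6.png

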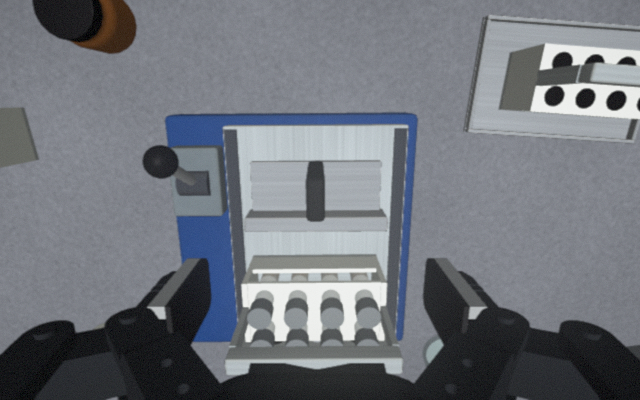

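The fin is centred in the jaws at u≈316, the lever ball is at (160,162), and the rack stands parallel to the clamp bar. Next I'll go down and grip the fin.

```bash
python3 - <<'E'
from h import *
T=np.load('w6T.npy')
print('ball',atz('wrist',160,162,142,T),'bar front',atz('wrist',316,215,115,T),'fin back top',atz('wrist',316,163,170,T),'rack L/R bottom tier edge',atz('wrist',245,282,132,T),atz('wrist',382,282,132,T))
E
python3 -m crank '[-1,0,0,20,0,0,0, -1,0,0,30,0,0,0, -1,0,0,30,0,0,0, -1,0,0,30,0,0,0, -1,0,0,20,0,0,0, -1,0,0,10,0,0,0, -1,0,0,3.8,0,0,0, 1,0,0,0,0,0,0, 1,0,0,0,0,0,0, 1,0,0,0,0,0,0]'; python3 -m crank '[1,0,0,0,0,0,0, 1,0,0,0,0,0,0, 1,0,0,0,0,0,0, 1,0,0,0,0,0,0, 1,0,0,0,0,0,0, 1,-2,0,0,0,0,0, 1,-3,0,0,0,0,0, 1,-3,0,0,0,0,0, 1,-2,0,0,0,0,0, 1,0,0,0,0,0,0]'
```

```text
ball [488.  -86.2] bar front [537.2  37.8] fin back top [480.9  36.5] rack L/R bottom tier edge [596.4 -24.3] [593.2  98.4]
t: 16.33
tool_pos: [509.7, 37.8, 155.1]
orientation: [-0.013, 1.0, -0.0, 0.002]
contact_force: [-0.2, 0.3, 0.5]
opening: 51.8
grip_force: 0.0
t: 17.17
tool_pos: [518.4, 37.2, 154.2]
orientation: [-0.013, 1.0, -0.001, -0.0]
contact_force: [-4.3, -4.0, 4.9]
opening: 13.0
grip_force: 60.1
```

```bash
python3 -m crank '[1,-3,0,0,0,0,0, 1,-4,0,0,0,0,0, 1,-4,0,0,0,0,0, 1,-4,0,0,0,0,0, 1,-4,0,0,0,0,0, 1,-4,0,0,0,0,0, 1,-3,0,0,0,0,0, 1,-2,0,0,0,0,0, 1,0,0,0,0,0,0, 1,0,0,0,0,0,0]';python3 -m crank '[1,-2,0,0,0,0,0, 1,-2,0,0,0,0,0, 1,-2,0,0,0,0,0, 1,-2,0,0,0,0,0, 1,-2,0,0,0,0,0, 1,-2,0,0,0,0,0, 1,-2,0,0,0,0,0, 1,0,0,0,0,0,0, 1,0,0,0,0,0,0, 1,0,0,0,0,0,0]'
```

```text
t: 18.0
tool_pos: [546.4, 38.1, 154.2]
orientation: [-0.013, 1.0, -0.001, 0.0]
contact_force: [-3.2, -3.8, 5.2]
opening: 12.9
grip_force: 60.0
t: 18.83
tool_pos: [559.7, 38.5, 154.2]
orientation: [-0.013, 1.0, -0.001, -0.001]
contact_force: [-5.9, -3.9, 7.2]
opening: 13.0
grip_force: 60.3
```

```bash
python3 -m crank '[1,-0.8,0,0,0,0,0, 1,-0.8,0,0,0,0,0, 1,-0.8,0,0,0,0,0, 1,-0.8,0,0,0,0,0, 1,-0.8,0,0,0,0,0, 1,0,0,0,0,0,0, 1,-0.5,0,0,0,0,0, 1,-0.5,0,0,0,0,0, 1,-0.5,0,0,0,0,0, 1,-0.5,0,0,0,0,0]'
python3 - <<'E'
from h import *
s=state();print(s['tool_pos']);a=get_image('scene')[:,:,::-1];b=get_image('side')[:,:,::-1]
cv2.imwrite('pics/s7.png',cv2.hconcat([cv2.resize(a[140:290,230:400],None,fx=2.35,fy=2.35,interpolation=cv2.INTER_CUBIC)[:352,:399],cv2.resize(b[160:310,240:410],None,fx=2.35,fy=2.35,interpolation=cv2.INTER_CUBIC)[:352,:399]]))
E
```

```text
t: 19.67
tool_pos: [564.9, 38.7, 154.2]
orientation: [-0.013, 1.0, -0.001, -0.002]
contact_force: [-10.7, -4.7, 9.6]
opening: 13.4
grip_force: 60.5
[564.87012681  38.73757577 154.24785906]
```

View pics/s7.png

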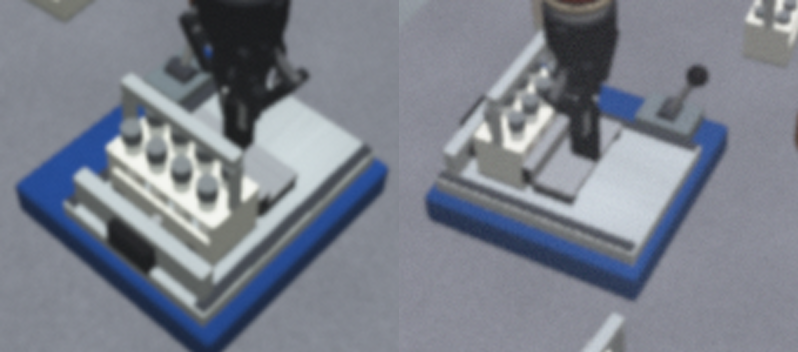

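The rack stands square between the bar and the fence, still short of the bumpers. I'll push on in small steps.

```bash
python3 -m crank '[1,-0.7,0,0,0,0,0, 1,-0.7,0,0,0,0,0, 1,-0.7,0,0,0,0,0, 1,-0.7,0,0,0,0,0, 1,-0.7,0,0,0,0,0, 1,-0.7,0,0,0,0,0, 1,-0.7,0,0,0,0,0, 1,-0.7,0,0,0,0,0, 1,-0.7,0,0,0,0,0, 1,-0.7,0,0,0,0,0]'
```

```text
t: 20.6
tool_pos: [571.5, 38.9, 154.2]
orientation: [-0.013, 1.0, -0.001, -0.003]
contact_force: [-12.1, -3.5, 9.6]
opening: 13.3
grip_force: 60.7
```

```bash
python3 -m crank '[1,-0.5,0,0,0,0,0, 1,-0.5,0,0,0,0,0, 1,0,0,0,0,0,0, 1,-0.5,0,0,0,0,0, 1,-0.5,0,0,0,0,0, 1,0,0,0,0,0,0, 1,0,0,0,0,0,0, 1,0,0,0,0,0,0, 1,0,0,0,0,0,0, 1,0,0,0,0,0,0]'
```

```text
t: 21.43
tool_pos: [573.5, 39.0, 154.2]
orientation: [-0.013, 1.0, -0.001, -0.003]
contact_force: [-12.3, -3.7, 9.8]
opening: 13.1
grip_force: 60.7
```

```bash
python3 -m crank '[1,-0.5,0,0,0,0,0, 1,-0.5,0,0,0,0,0, 1,-0.5,0,0,0,0,0, 1,-0.5,0,0,0,0,0, 1,0,0,0,0,0,0, 1,0,0,0,0,0,0, 1,0,0,0,0,0,0, 1,0,0,0,0,0,0, 1,0,0,0,0,0,0, 1,0,0,0,0,0,0]'
```

```text
t: 22.27
tool_pos: [573.6, 39.0, 154.2]
orientation: [-0.014, 1.0, -0.001, -0.005]
contact_force: [-20.1, -4.1, 14.6]
opening: 13.5
grip_force: 61.6
```

```bash
python3 -m crank '[1,-0.5,0,0,0,0,0, 1,-0.5,0,0,0,0,0, 1,-0.5,0,0,0,0,0, 1,-0.5,0,0,0,0,0, 1,0,0,0,0,0,0, 1,0,0,0,0,0,0, 1,0,0,0,0,0,0, 1,0,0,0,0,0,0, 1,0,0,0,0,0,0, 1,0,0,0,0,0,0]'
```

```text
t: 23.1
tool_pos: [573.7, 39.0, 154.2]
orientation: [-0.013, 1.0, -0.001, -0.008]
contact_force: [-29.5, -4.5, 20.4]
opening: 13.2
grip_force: 62.4
```

Position stalls at x=573.6 while the force rises, so the rack is home. I'll ease off, release and retreat.

```bash
python3 -m crank '[1,1,0,0,0,0,0, 1,1,0,0,0,0,0, 1,1,0,0,0,0,0, -1,0,0,0,0,0,0, -1,0,0,0,0,0,0, -1,0,0,0,0,0,0, -1,0,0,0,0,0,0, -1,0,0,-10,0,0,0, -1,0,0,-20,0,0,0, -1,0,0,-25,0,0,0]'; python3 -m crank '[-1,0,0,-30,0,0,0, -1,0,0,-30,0,0,0, -1,0,0,-25,0,0,0, -1,15,0,0,0,0,0, -1,30,0,0,0,0,0, -1,30,0,0,0,0,0, -1,30,0,0,0,0,0, -1,15,0,0,0,0,0, -1,0,0,0,0,0,0, -1,0,0,0,0,0,0]'
python3 - <<'E'
from h import *
s=state();np.save('w8T.npy',wristT(s));print(s['tool_pos'])
b=get_image('wrist')[:,:,::-1];a=get_image('scene')[:,:,::-1]
cv2.imwrite('pics/s8.png',cv2.hconcat([cv2.resize(a[140:290,230:400],None,fx=2.35,fy=2.35,interpolation=cv2.INTER_CUBIC)[:352,:399],b[40:392,120:519]]))
E
```

```text
t: 23.93
tool_pos: [575.1, 39.9, 206.9]
orientation: [-0.013, 1.0, 0.0, -0.002]
contact_force: [-0.5, 0.2, -0.6]
opening: 85.5
grip_force: 0.0
t: 24.77
tool_pos: [456.5, 36.6, 294.1]
orientation: [-0.013, 1.0, -0.0, 0.001]
contact_force: [1.1, -0.0, -0.3]
opening: 85.6
grip_force: 0.0
[456.46295135  36.58812254 294.08614013]
```

View pics/s8.png

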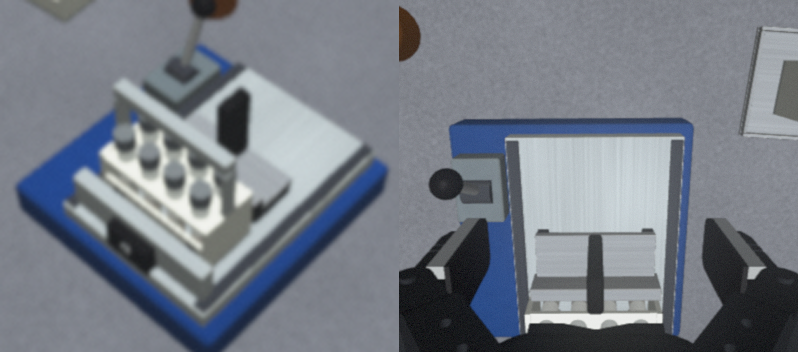

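The clamp bar sits flat behind the rack, and the rack is close against the fence. The lever ball is at full-frame wrist pixel (167,223).

```bash
python3 - <<'E'
from h import *
T=np.load('w8T.npy');s=state()
from scipy.spatial.transform import Rotation as R
b=atz('wrist',167,223,142,T);print('ball',b)
t=np.r_[b+[-40,0],146];print(t,R.from_quat(s['orientation']).inv().apply(t-s['tool_pos']))
E
```

```text
ball [487.7 -85.6]
[447.7 -85.6 146. ] [  12.718225   -121.84114604  147.55631889]
```

```bash
python3 -m crank '[1,3,-10,0,0,0,0, 1,5,-20,0,0,0,0, 1,5,-25,0,0,0,0, 1,0,-25,0,0,0,0, 1,0,-25,0,0,0,0, 1,0,-17,0,0,0,0, 1,0,0,20,0,0,0, 1,0,0,30,0,0,0, 1,0,0,30,0,0,0, 1,0,0,30,0,0,0]'; python3 -m crank '[1,0,0,25,0,0,0, 1,0,0,13,0,0,0, 1,0,0,0,0,0,0, 1,-5,0,0,0,0,0, 1,-5,0,0,0,0,0, 1,-5,0,0,0,0,0, 1,-5,0,0,0,0,0, 1,-5,0,0,0,0,0, 1,-5,0,0,0,0,0, 1,-5,0,0,0,0,0]';python3 -m crank '[1,-6,0,0,0,0,0, 1,-6,0,0,0,0,0, 1,-6,0,0,0,0,0, 1,-6,0,0,0,0,0, 1,-6,0,0,0,0,0, 1,-5,0,0,0,0,0, 1,-5,0,0,0,0,0, 1,-3,0,0,0,0,0, 1,-2,0,0,0,0,0, 1,0,0,0,0,0,0]'
```

```text
t: 25.7
tool_pos: [446.9, -86.8, 182.0]
orientation: [-0.013, 1.0, -0.0, 0.0]
contact_force: [0.5, -0.7, 0.7]
opening: -0.1
grip_force: 0.0
t: 26.53
tool_pos: [482.2, -84.8, 145.4]
orientation: [-0.013, 1.0, -0.0, 0.0]
contact_force: [-1.9, 0.7, 1.0]
opening: -0.0
grip_force: 0.6
t: 27.37
tool_pos: [526.8, -83.7, 145.0]
orientation: [-0.013, 1.0, 0.0, 0.0]
contact_force: [0.2, 0.7, -0.9]
opening: 0.5
grip_force: 0.0
```

```bash
python3 -m crank '[1,-2,0,0,0,0,0, 1,-2,0,0,0,0,0, 1,-1,0,0,0,0,0, 1,-1,0,0,0,0,0, 1,-1,0,0,0,0,0, 1,-1,0,0,0,0,0, 1,-1,0,0,0,0,0, 1,-1,0,0,0,0,0, 1,0,0,0,0,0,0, 1,0,0,0,0,0,0]'
```

```text
t: 28.2
tool_pos: [535.1, -83.4, 144.8]
orientation: [-0.013, 1.0, 0.0, -0.002]
contact_force: [-7.8, 0.4, 2.6]
opening: 0.1
grip_force: 3.6
```

```bash
python3 -m crank '[1,-1,0,0,0,0,0, 1,-1,0,0,0,0,0, 1,0,0,0,0,0,0, 1,0,0,0,0,0,0, 1,0,0,0,0,0,0, 1,0,0,0,0,0,0, 1,0,0,0,0,0,0, 1,0,0,0,0,0,0, 1,0,0,0,0,0,0, 1,0,0,0,0,0,0]'; python3 -m crank '[1,5,0,0,0,0,0, 1,15,0,0,0,0,0, 1,20,0,0,0,0,0, 1,20,0,0,0,0,0, 1,10,0,-10,0,0,0, 1,0,0,-25,0,0,0, 1,0,0,-30,0,0,0, 1,0,0,-30,0,0,0, 1,0,0,-30,0,0,0, 1,0,0,-15,0,0,0]'
python3 - <<'E'
from h import *
a=get_image('scene')[:,:,::-1];b=get_image('side')[:,:,::-1]
cv2.imwrite('pics/s9.png',cv2.hconcat([cv2.resize(a[100:370,220:520],(400,360)),cv2.resize(b[120:390,200:500],(400,360))]))
E
```

```text
t: 29.03
tool_pos: [535.4, -83.4, 144.7]
orientation: [-0.013, 1.0, 0.0, -0.005]
contact_force: [-14.3, 0.3, 8.1]
opening: -0.2
grip_force: 7.2
t: 29.87
tool_pos: [470.2, -85.6, 290.2]
orientation: [-0.013, 1.0, -0.001, 0.004]
contact_force: [1.3, 0.2, 0.9]
opening: -0.1
grip_force: 0.0
```

View pics/s9.png

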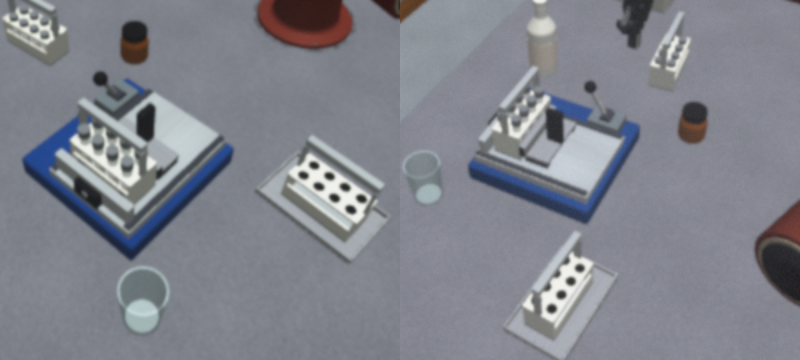

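The lever leans over towards the fence, the full rack is clamped home, and the empty rack stands upright in the tray. The other items have not moved.

```bash
python3 -c "
from cell import order
print(order.finish_job())"
```

```text
the job is handed in; nothing more can be done
None
```

I handed the job in at about 30 s: the empty rack stands upright in the tray, the tall-tube rack is clamped home against the fence with the pin held in, and the start lever was then thrown to its stop; the short-tube rack, bottles and glassware were left where they stood.

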